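# Set glazed tiles out on the cooling rack and read the two witness tiles

## Task

Lean every tile from the slotted wooden carrier on the cooling rack, side by side: foot on the black rubber strip, bare back square against the round rail, glazed face to the front (the strip side), so that each leans back about 20 degrees and stays there. When all are standing, take the infrared thermometer from its blue mat and read the two tiles that carry a black dot in the order of the log, first the white one (top kiln shelf), then the blue one (bottom shelf): hold it steady for two seconds about 10 cm in front of the tile, roughly square on, aimed at the middle of the dot. Then lay it flat on its side in the middle of the mat again; let no tile fall over and leave the other things on the table where they are.

Things in the scene. Friction and masses are not known exactly. Their poses are not given: they have to be found in the camera images.
- carrier: fixed slotted wooden tile carrier, 226 mm long (its x), 96 mm wide, comb sides 74 mm high; origin at the centre of its underside. Four slots at x = -67.5, -22.5, 22.5, 67.5 mm, each 16 mm wide; tiles stand upright in them, feet 10 mm above the origin, guided at their side edges up to 70 mm and free above that, glazed faces to the carrier's -x. A slot may be empty.
- rack: fixed wooden cooling rack, 130 mm deep (x -50 to 80 mm), 400 mm long (y), open in front, which looks to its own -x; origin on the underside at mid-length, z up. Base board top 18 mm up; on it a black rubber strip 24 mm wide (x -27 to -3 mm, y -186 to 186 mm), top 21 mm above the origin. End posts 18 mm wide at y = -190 and 190 mm.
- rail: the rack's round wooden rail, 16 mm diameter, along y between the posts (362 mm free); origin at its middle, 22 mm behind (+x) and 98 mm above the rack's origin. A tile whose lower back edge stands in the middle of the strip (rack x = -15 mm) and whose back rests on the rail leans back 20 degrees; across the strip this goes from 12 to 28. Friction holds the foot.
- tile_white: white glazed tile with a matte black dot in the middle of its face, always present; 70 mm wide, 150 mm high, 12 mm thick, 0.25 kg; origin at the centre of its foot (a 70 by 12 mm edge), z up the tile to its top edge, y along its width, x through its thickness: the glazed face looks to its own -x, the bare red clay back to +x.
- white_dot (a point): centre of the matte black dot (30 mm diameter) on the white tile's glazed face, 75 mm above its foot; axes as the tile's.
- tile_blue: blue glazed tile with a matte black dot in the middle of its face, always present; 70 mm wide, 150 mm high, 12 mm thick, 0.25 kg; origin at the centre of its foot (a 70 by 12 mm edge), z up the tile to its top edge, y along its width, x through its thickness: the glazed face looks to its own -x, the bare red clay back to +x.
- blue_dot (a point): centre of the matte black dot (30 mm diameter) on the blue tile's glazed face, 75 mm above its foot; axes as the tile's.
- tile_green1: celadon green glazed tile (may be absent: None); 70 mm wide, 150 mm high, 12 mm thick, 0.25 kg; origin at the centre of its foot (a 70 by 12 mm edge), z up the tile to its top edge, y along its width, x through its thickness: the glazed face looks to its own -x, the bare red clay back to +x.
- tile_green2: celadon green glazed tile (may be absent: None); 70 mm wide, 150 mm high, 12 mm thick, 0.25 kg; origin at the centre of its foot (a 70 by 12 mm edge), z up the tile to its top edge, y along its width, x through its thickness: the glazed face looks to its own -x, the bare red clay back to +x.
- thermometer: orange and black pistol-shaped infrared thermometer, 0.22 kg, lying on its side, z up; origin on its underside. It measures along +x. Barrel: flat-sided box x -45 to 70, y -21 to 21, z 0 to 38 mm, with a round lens tube to x = 85. The black handle runs from its rear to y = -116 mm, x -62 to -10; take the barrel from above across its 42 mm at x = 10 to 50 (mass centre near x 0, y -18).
- lens (a point): middle of the front end of the thermometer's lens tube, x = 85, y = 0, z = 19 mm in the thermometer's frame; the line of sight leaves along +x.
- thermometer_mid (a point): middle of the thermometer's outline, at x = 10, y = -45, z = 19 mm in the thermometer's frame; this point belongs over the middle of the mat.
- mat: fixed blue mat for the thermometer, 150 mm (x) by 170 mm (y), 6 mm thick; origin at the centre of its underside.
- black_mug: black mug with a handle, 80 mm across, 92 mm high, loose; origin at the centre of its foot. Bystander.
- wood_block: small light wooden block, 60 by 35 by 35 mm, loose; origin at the centre of its underside. Bystander.
- tool_jar: brown clay jar full of wooden tools, 84 mm across, about 205 mm high with the tools, loose; origin at the centre of its foot. Bystander.
- small_bowl: small red clay bowl, 110 mm across, 45 mm high, loose; origin at the centre of its foot. Bystander.
- wood_rib: flat dark wooden rib, 110 by 55 by 8 mm, loose; origin at the centre of its underside. Bystander.
Mind the look-alikes: they are no part of the job. What is shaped like the tile_white but purple is not meant. Leave any purple look-alike of the thermometer alone.

How it is judged:
By the outcome, as a careful person would: the job done as asked, in the order asked, and still so for the second after the job is handed in, with the robot touching nothing.
Of tile_green1, tile_green2 only 1 to 2 are there at a start; the rules pass over those that are not, and their reading is None.
At some moment in a run one of thermometer may be knocked a few centimetres aside while the robot is not near it.
It also fails if it takes over 200 s, if anything falls off the work surface, if the arm or the gripper's body presses on something with over 40 N, if the wrist force passes 120 N, or if a joint passes its speed limit or range.

## Robot

A 7-joint arm with a two-finger parallel gripper is mounted at the origin on the work surface. World frame = base frame: x ahead of the robot, y to its left, z up, the work surface at z = 0. Lengths are in m, angles in rad, forces in N, time in s.
With the tool pointing down it reaches from about 0.425 to 0.875 m from the base axis. Payload 8.4 kg.
Tool frame: the origin (TCP) lies midway between the tips of the shut fingers; the grasp point (between the pads) lies 19 mm behind it; z points along the fingers, y is the line along which they close (so a half turn about z gives the same grasp; the last joint's range is limited). The gripper opens to 87 mm and grips with 3 to 60 N. Pads are 19 mm wide; open, the fingers measure 117 mm over their backs; the gripper's body (75 mm by 190 mm) begins 51 mm behind the grasp point.
Start: joints at [1.126, 0.333, 0.04, 1.465, -0.013, 1.343, -0.059], TCP at [0.22, -0.612, 0.197] pointing down, gripper open.
Joint ranges: [-2.58, 2.58], [-0.38, 2.09], [-1.3, 1.39], [0.25, 2.4], [-1.5, 4.64], [0.08, 2.09], [-2.65, 2.65]. Speed limits (rad/s): [2.22, 2.22, 2.79, 2.79, 3.14, 3.14, 3.14].

## Interface

Orientations are given as a 3x3 rotation matrix whose columns are the frame's x, y, z axes.
In Python, from cell import r gives the robot as it stands. Calls block until the motion is done:
- r.move_pose(position, orientation): joint-space move of the TCP to a pose.
- r.servo_line(position, rotation=None, feed=0.15, force_limit=None): straight line of the TCP; rotation=None keeps the orientation; feed is the mean speed in m/s. With force_limit (N) it stops when the force on the tool has changed by that much, and returns True; else False.
- r.set_joints(angles): joint-space move.
- r.command_gripper(opening): finger opening in m; the grip force is fixed at half the most; returns when the fingers have stopped.
- r.dwell(seconds).
- r.inverse_kinematics(position, orientation): joint angles nearest the present ones, or None.
- r.observe(): the state.
- r.read_camera(name): name is "side" or "top" or "wrist"; returns the picture (420x560x3 uint8, blue, green, red); there is no depth.
- r.calibration(name): a dict with "fovy" (degrees; the focal length in pixels is half the picture's height over the tangent of half this angle, whatever the lens; pixels are square), "cx", "cy" (the principal point, pixels), "eye" and "attitude" of the camera in the world. Camera axes: x right, y up, looking along -z (the intrinsics and any distortion apply to the point x, -y, -z); pixel columns grow to the right and rows downward; lengths in m; the calibration is good to about 2 mm. A picture is of the moment at which its call begins: read the wrist's pose just before it. calibration takes no time and is no camera call; for the wrist camera it gives the pose at the moment of the call.
A pose or a line that the arm cannot do raises r.IKError and nothing moves.
- r.close_job(): hands the job in; it is judged then, once.
The state is a dict: "t": time; "joint_pos": joint angles; "dq": joint speeds; "effort": joint torques, N m; "ee_pos": TCP position; "tcp_rot": TCP orientation; "contact_force": force on the tool from outside, world axes, zero at the start; "torque": the same for the moment, N m; "grip_width": finger opening in m; "gripper_force": force on a finger pad.
Only numpy, scipy, OpenCV 4.12 (cv2) and the standard library are available. Lean on these libraries where they do the work, as an engineer would, in place of code of your own. Each camera call takes 0.05 s, during which the arm holds its last target. There are 200 camera calls.

## Working session

There is one attempt and no reset: what is moved stays moved. The work goes in short steps, each a Python script; the robot and the scene stay as the last script left them, time stands still between calls to the robot, and variables do not carry over. Pictures are saved under pics/ and viewed, at most 14 in all, crops included, and the job is handed in when it is done.

```bash
ls; mkdir -p pics; python3 - <<'E'
from cell import r
import cv2
for n in("top","side","wrist"):
    im=r.read_camera(n); cv2.imwrite(f"pics/{n}0.png",im); print(n,r.calibration(n))
o=r.observe(); print(o)
E
```

```text
pics
top {'fovy': 45.469231482617666, 'cx': 275.2380331726708, 'cy': 205.8774138893597, 'eye': array([3.02416489e-01, 1.16224467e-03, 1.55453801e+00]), 'attitude': array([[ 0.02077565,  0.99254318, -0.12011001],
       [-0.99977719,  0.02017651, -0.0062024 ],
       [-0.00373275,  0.12021211,  0.99274121]])}
side {'fovy': 55.989875469363724, 'cx': 280.7305579072319, 'cy': 204.43952896040102, 'eye': array([-0.14847644,  0.75482071,  0.62948872]), 'attitude': array([[-0.76866541,  0.32101964, -0.55326294],
       [-0.63955743, -0.37091188,  0.67334291],
       [ 0.0109445 ,  0.87141883,  0.49041763]])}
wrist {'fovy': 69.89050079425427, 'cx': 278.85992145845876, 'cy': 210.77427104508797, 'eye': array([ 0.28672142, -0.58761202,  0.38325855]), 'attitude': array([[ 0.33927652,  0.90821615,  0.24502015],
       [-0.9406853 ,  0.32801175,  0.08671478],
       [-0.00161373, -0.25990714,  0.96563227]])}
{'t': 0.15, 'joint_pos': array([ 1.1258141 ,  0.3337303 ,  0.03988315,  1.46604989, -0.01335275,
        1.34328678, -0.05850379]), 'dq': array([-0.00049266, -0.00335616,  0.00088537, -0.0021376 ,  0.00017812,
        0.00068771, -0.0001938 ]), 'effort': array([ 1.83327982e-03, -6.56839299e+01,  1.33633967e+00, -4.04109693e+01,
       -5.96933160e-02,  4.16841963e-02,  1.14719878e-04]), 'ee_pos': array([ 0.22013246, -0.61118302,  0.19668451]), 'tcp_rot': array([[ 9.40816099e-01,  3.38917085e-01, -5.27162938e-04],
       [ 3.38917471e-01, -9.40815477e-01,  1.08872165e-03],
       [-1.26976683e-04, -1.20295158e-03, -9.99999268e-01]]), 'contact_force': array([ 0.58672014, -0.03448002,  0.08575181]), 'torque': array([ 0.02865486, -0.02049161, -0.01495651]), 'gripper_force': 0.0, 'grip_width': 0.08699805855898704}
```

View pics/top0.png

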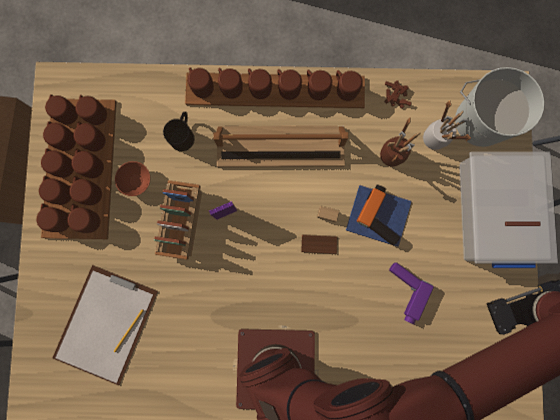

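View pics/side0.png

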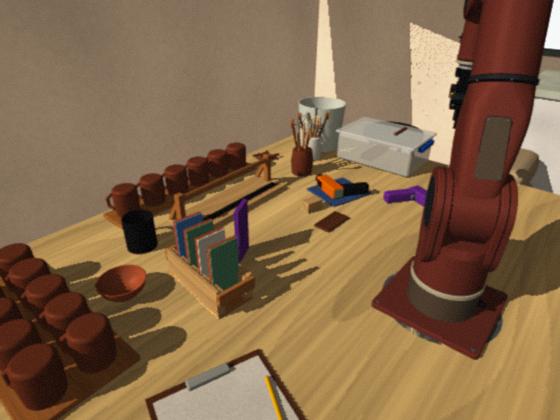

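```bash
cat > h.py <<'E'
from cell import r
import numpy as np, cv2
def ray(c,u,v):
    f=210/np.tan(np.radians(c["fovy"]/2)); A=np.array(c["attitude"])
    return A@np.array([(u-c["cx"])/f,-(v-c["cy"])/f,-1.])
def onz(c,u,v,z):
    d=ray(c,u,v); e=np.array(c["eye"]); return e+d*(z-e[2])/d[2]
def proj(c,P):
    f=210/np.tan(np.radians(c["fovy"]/2)); q=np.array(c["attitude"]).T@(np.array(P)-c["eye"])
    return np.array([c["cx"]+f*q[0]/-q[2], c["cy"]+f*q[1]/q[2]])
def meet(c1,p1,c2,p2):
    d1=ray(c1,*p1);d2=ray(c2,*p2)
    s=np.linalg.lstsq(np.c_[d1,-d2],c2["eye"]-c1["eye"],rcond=None)[0]
    a=c1["eye"]+s[0]*d1;b=c2["eye"]+s[1]*d2
    return (a+b)/2,np.linalg.norm(a-b)
def down(yaw,tilt=0):
    """tool y (closing) at heading yaw+... : tile x-axis heading=yaw; tool z=-(tile z), tile leaned back by tilt"""
    c,s=np.cos(yaw),np.sin(yaw); t=np.radians(tilt)
    xh=np.array([c,s,0]); up=np.array([0,0,1.])
    tz=np.cos(t)*up+np.sin(t)*xh; tx=np.cos(t)*xh-np.sin(t)*up
    return tx,np.cross(tz,tx),tz     # tile axes x,y,z
def grip_thick(yaw,tilt=0,flip=1):
    tx,ty,tz=down(yaw,tilt); y=flip*tx; z=-tz; return np.c_[np.cross(y,z),y,z]
E
python3 - <<'E'
from h import *
c=r.calibration("top")
for n,u,v,z in [("stripL",221,155,.021),("stripR",344,156,.021),("railL",222,137,.098),("railR",346,135,.098),("car far",183,185,.074),("car near",176,255,.074),("blue",180,197,.16),("mat",379,215,.006),("lens",383,188,.02),("mug",178,135,.09),("jar",395,152,.1),("pt",222,210,.1),("blk",328,213,.03),("rib",320,244,0),("fake",415,290,.02)]:
    print(n,onz(c,u,v,z).round(3))
for p,yaw in [((.45,.28,.3),0),((.65,.0,.3),0)]:
  for tilt in(0,20):
   for fl in(1,-1):
    print(p,tilt,fl,r.inverse_kinematics(np.array(p),grip_thick(yaw,tilt,fl)))
E
```

```text
stripL [0.644 0.183 0.021]
stripR [ 0.649 -0.2    0.021]
railL [0.682 0.173 0.098]
railR [ 0.695 -0.196  0.098]
car far [0.539 0.288 0.074]
car near [0.33  0.299 0.074]
blue [0.491 0.278 0.16 ]
mat [ 0.468 -0.312  0.006]
lens [ 0.551 -0.322  0.02 ]
mug [0.688 0.306 0.09 ]
jar [ 0.646 -0.341  0.1  ]
pt [0.463 0.166 0.1  ]
blk [ 0.468 -0.151  0.03 ]
rib [ 0.374 -0.13   0.   ]
fake [ 0.241 -0.417  0.02 ]
(0.45, 0.28, 0.3) 0 1 [ 0.20741085  0.13336481 -0.92657477  1.55132878  0.10671622  1.51020935
 -0.72136167]
(0.45, 0.28, 0.3) 0 -1 [ 0.35780213  0.17436708 -1.11575567  1.54654453  0.15668582  1.51843014
  2.38143048]
(0.45, 0.28, 0.3) 20 1 [ 0.24994944  0.54462708 -1.17478139  1.29708506  0.23038781  1.83720675
 -0.88636156]
(0.45, 0.28, 0.3) 20 -1 [ 0.21678978  0.5107932  -1.09914055  1.29863292  0.19043925  1.82745722
  2.29020102]
(0.65, 0.0, 0.3) 0 1 [ 0.40408731  0.37639332 -0.66295379  1.26531832  0.22819591  1.57419504
 -0.22320887]
(0.65, 0.0, 0.3) 0 -1 None
(0.65, 0.0, 0.3) 20 1 [ 0.1977029   0.67221986 -0.53700668  0.86358494  0.24922824  2.01383636
 -0.22487106]
(0.65, 0.0, 0.3) 20 -1 None
```

```bash
python3 - <<'E'
from h import *
R=grip_thick(0)
o=r.observe()
r.servo_line(o["ee_pos"]+[0,0,.2])
r.move_pose(np.array([.64,-.06,.40]),R)
c=r.calibration("wrist");cv2.imwrite("pics/rack.png",r.read_camera("wrist")); np.save("rack.npy",c,allow_pickle=True)
r.move_pose(np.array([.43,.26,.38]),R)
c=r.calibration("wrist");cv2.imwrite("pics/carr.png",r.read_camera("wrist")); np.save("carr.npy",c,allow_pickle=True)
print(r.observe()["t"],r.observe()["ee_pos"])
E
```

```text
5.6083 [0.43128783 0.25872244 0.37991749]
```

View pics/rack.png

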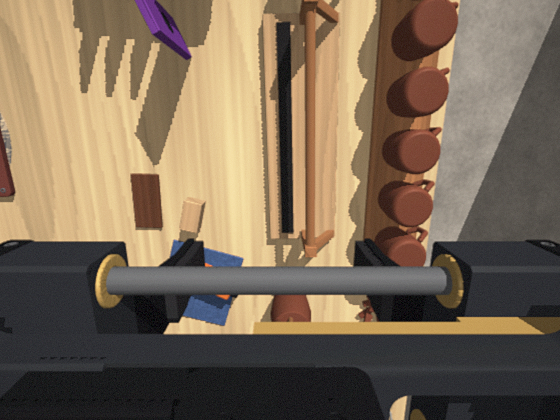

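View pics/carr.png

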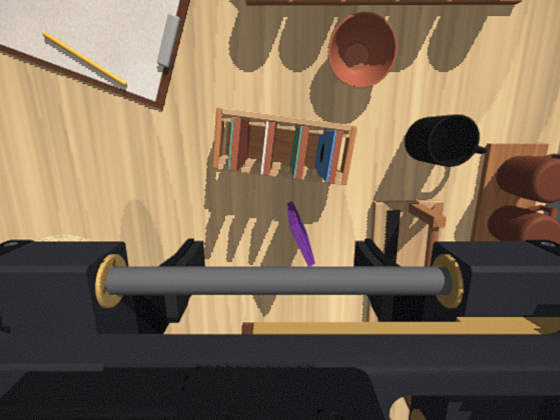

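```bash
python3 - <<'E'
from h import *
c=np.load("rack.npy",allow_pickle=True).item(); im=cv2.imread("pics/rack.png")
hsv=cv2.cvtColor(im,cv2.COLOR_BGR2HSV)
m=((hsv[...,2]<45)).astype(np.uint8); m[238:]=0; m[:,:270]=0; m[:,300:]=0
v,u=np.nonzero(m); print(u.min(),u.max(),v.min(),v.max())
(b)=cv2.minAreaRect(np.c_[u,v].astype(np.float32)); bp=cv2.boxPoints(b); P=np.array([onz(c,*p,.021) for p in bp]); print(bp.round(1),P.round(4),P.mean(0).round(4))
# rail centreline
for vv in(40,200):
    row=hsv[vv,295:330]; print(vv,[tuple(x) for x in row[::2]])
cc=np.load("carr.npy",allow_pickle=True).item()
Q=np.array([onz(cc,*p,.074) for p in [(217,109),(355,127),(348,184),(214,168)]]);print(Q.round(3),Q.mean(0))
big=cv2.resize(cv2.imread("pics/carr.png")[95:200,200:370],None,fx=4.5,fy=4.5,interpolation=cv2.INTER_CUBIC);cv2.imwrite("pics/carrz.png",big)
E
```

```text
277 292 23 232
[[276.6  23. ]
 [289.3  22.7]
 [294.6 231.8]
 [281.8 232.1]] [[ 0.6362  0.1814  0.021 ]
 [ 0.6575  0.1818  0.021 ]
 [ 0.6705 -0.1863  0.021 ]
 [ 0.6451 -0.1869  0.021 ]] [ 0.6523 -0.0025  0.021 ]
40 [(np.uint8(14), np.uint8(105), np.uint8(117)), (np.uint8(14), np.uint8(105), np.uint8(117)), (np.uint8(16), np.uint8(105), np.uint8(117)), (np.uint8(16), np.uint8(101), np.uint8(121)), (np.uint8(16), np.uint8(107), np.uint8(114)), (np.uint8(12), np.uint8(132), np.uint8(89)), (np.uint8(14), np.uint8(149), np.uint8(118)), (np.uint8(13), np.uint8(147), np.uint8(147)), (np.uint8(13), np.uint8(143), np.uint8(162)), (np.uint8(12), np.uint8(143), np.uint8(168)), (np.uint8(14), np.uint8(134), np.uint8(131)), (np.uint8(15), np.uint8(95), np.uint8(107)), (np.uint8(16), np.uint8(106), np.uint8(113)), (np.uint8(16), np.uint8(106), np.uint8(108)), (np.uint8(15), np.uint8(105), np.uint8(168)), (np.uint8(16), np.uint8(108), np.uint8(199)), (np.uint8(15), np.uint8(104), np.uint8(209)), (np.uint8(15), np.uint8(107), np.uint8(213))]
200 [(np.uint8(16), np.uint8(104), np.uint8(221)), (np.uint
[... 193 characters left out ...]
.uint8(109), np.uint8(147)), (np.uint8(13), np.uint8(152), np.uint8(116)), (np.uint8(13), np.uint8(142), np.uint8(151)), (np.uint8(12), np.uint8(143), np.uint8(166)), (np.uint8(12), np.uint8(141), np.uint8(170)), (np.uint8(16), np.uint8(110), np.uint8(201)), (np.uint8(16), np.uint8(105), np.uint8(214)), (np.uint8(16), np.uint8(103), np.uint8(206)), (np.uint8(15), np.uint8(105), np.uint8(190)), (np.uint8(16), np.uint8(107), np.uint8(212)), (np.uint8(16), np.uint8(105), np.uint8(218)), (np.uint8(15), np.uint8(102), np.uint8(217)), (np.uint8(16), np.uint8(106), np.uint8(207))]
[[0.335 0.361 0.074]
 [0.551 0.334 0.074]
 [0.545 0.243 0.074]
 [0.325 0.27  0.074]] [0.43913267 0.30186087 0.074     ]
```

View pics/carrz.png

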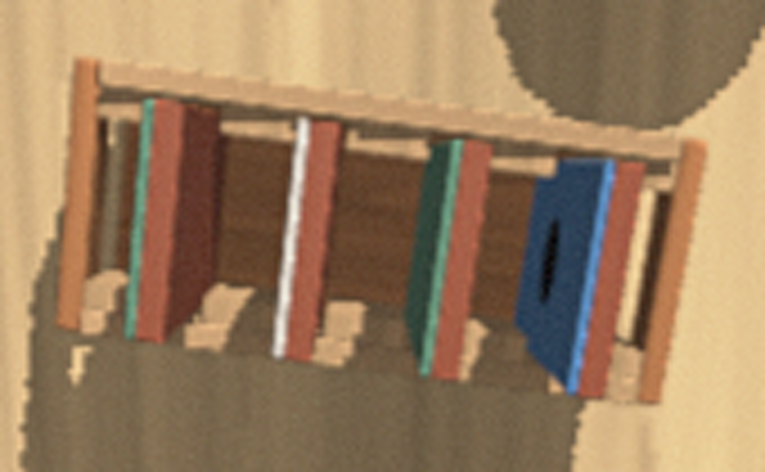

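```bash
python3 - <<'E'
from h import *
cc=np.load("carr.npy",allow_pickle=True).item();c=np.load("rack.npy",allow_pickle=True).item()
T=dict(g1=[(145,98),(182,102),(163,342),(125,338)],w=[(297,117),(342,123),(312,360),(273,356)],g2=[(450,140),(490,142),(460,378),(422,375)],b=[(603,158),(643,163),(606,396),(570,390)])
C=[]
for k,p in T.items():
    P=np.array([onz(cc,200+(x-.5)/4.5,95+(y-.5)/4.5,.16) for x,y in p])
    d=P[0]+P[1]-P[2]-P[3]; C.append(P.mean(0)); print(k,P.mean(0).round(4),"yaw",np.arctan2(-d[0],d[1]).round(3),"w",np.linalg.norm(d/2).round(4),"th",np.linalg.norm((P[1]+P[2]-P[0]-P[3])/2).round(4))
C=np.array(C);print(np.linalg.norm(np.diff(C,axis=0),axis=1),np.arctan2(*(C[3]-C[0])[[1,0]]))
yaw=.03;x=np.array([np.cos(yaw),np.sin(yaw),0]);y=np.array([-x[1],x[0],0])
S=np.array([.6523,-.0025,.021])
for v in(-.15,.0,.15): 
    p=S+.037*x+v*y; p[2]=.098; print("rail",proj(c,p))
    p=S+.0*x+v*y;print("strip",proj(c,p))
# IK for placing
for k in(-1.5,-.5,.5,1.5):
  for tilt in(16,20):
    tx,ty,tz=down(yaw,tilt)
    q=S+k*.088*y+.12*tz-.006*tx
    print(k,tilt,[r.inverse_kinematics(q+d*tz,grip_thick(yaw,tilt)) is not None for d in(-.01,0,.06,.1)], r.inverse_kinematics(q,grip_thick(yaw,tilt)))
E
```

```text
g1 [0.3717 0.3112 0.16  ] yaw -0.123 w 0.0694 th 0.011
w [0.4164 0.3056 0.16  ] yaw -0.127 w 0.0694 th 0.0124
g2 [0.4606 0.2998 0.16  ] yaw -0.108 w 0.069 th 0.0116
b [0.5052 0.2945 0.16  ] yaw -0.106 w 0.0686 th 0.0115
[0.04499973 0.04455732 0.04493606] -0.12451001832360895
rail [310.68486838 227.13753287]
strip [287.76148359 215.41590407]
rail [310.25717838 136.76514762]
strip [285.76565396 136.50397218]
rail [309.75296577  30.22326906]
strip [283.46500856  45.5401087 ]
-1.5 16 [True, True, True, True] [ 0.39671064  0.75440218 -0.54604393  1.05552745  0.35464984  1.69895851
 -0.04783393]
-1.5 20 [True, True, True, True] [ 0.34348163  0.83087227 -0.51176763  0.93642336  0.36052498  1.80033812
 -0.03574188]
-0.5 16 [True, True, True, True] [ 0.30192101  0.72915907 -0.55338695  1.09990966  0.31802886  1.6788427
 -0.16171965]
-0.5 20 [True, True, True, True] [ 0.26226729  0.80892971 -0.53966444  0.98320667  0.3309297   1.78140346
 -0.15602448]
0.5 16 [True, True, True, True] [ 0.23098691  0.74119351 -0.62979009  1.10581366  0.33204674  1.68012514
 -0.29920633]
0.5 20 [True, True, True, True] [ 0.19804392  0.82298315 -0.62985744  0.98915912  0.34965135  1.78350419
 -0.2953976 ]
1.5 16 [True, True, True, True] [ 0.16186239  0.78472193 -0.73548798  1.07547839  0.37820089  1.69810817
 -0.44548701]
1.5 20 [True, True, True, True] [ 0.13072681  0.86761084 -0.74506706  0.95669469  0.39907713  1.80227501
 -0.43989663]
```

```bash
cat >> h.py <<'E'
TILES=dict(g1=(.3717,.3112),w=(.4164,.3056),g2=(.4606,.2998),b=(.5052,.2945)); CY=-.122
RY=.027; S=np.array([.6523,-.0025,.021]); L=.106
def pick(n):
    R=grip_thick(CY); x,y=TILES[n]; p=lambda z:np.array([x,y,z])
    r.command_gripper(.034)
    r.move_pose(p(.33),R); r.servo_line(p(.19),feed=.2)
    print("hit",r.servo_line(p(.01+L),feed=.1,force_limit=10))
    r.command_gripper(0); o=r.observe(); print("grip",o["grip_width"],o["gripper_force"],o["ee_pos"])
    r.servo_line(p(.01+L+.08),feed=.06); r.servo_line(p(.34),feed=.2)
def place(k,off=0.,tilt=20):
    tx,ty,tz=down(RY,tilt); R=grip_thick(RY,tilt); yy=np.array([-np.sin(RY),np.cos(RY),0])
    E=S+k*.088*yy-.006*tx+L*tz-.003*tx+off*tx
    r.move_pose(E+.17*tz,R); r.servo_line(E+.02*tz,feed=.2)
    h=r.servo_line(E-.006*tz,feed=.02,force_limit=5); o=r.observe(); d=o["ee_pos"]-E
    print("down",h,"tz",d@tz,"tx",d@tx,"F",o["contact_force"].round(1))
    p=o["ee_pos"]+.0015*tz; r.servo_line(p,feed=.02)
    h=r.servo_line(p+.008*tx,feed=.015,force_limit=4); o=r.observe(); d=o["ee_pos"]-E
    print("back",h,"tz",d@tz,"tx",d@tx,"F",o["contact_force"].round(1))
    return tx,ty,tz,E
def release(tz):
    p=r.observe()["ee_pos"]; 
    h=r.servo_line(p-.004*tz,feed=.015,force_limit=4); print("seat",h,r.observe()["ee_pos"]-p)
    r.command_gripper(.034); p=r.observe()["ee_pos"]; r.servo_line(p+.12*tz,feed=.1)
E
python3 - <<'E'
from h import *
pick("b"); print(place(-1.5)); print(r.observe()["t"], r.observe()["grip_width"])
E
```

```text
hit False
grip 0.011969819113895119 29.99479115009308 [0.50534674 0.29453289 0.11622768]Traceback (most recent call last):
  File "<stdin>", line 2, in <module>
  File "h.py", line 36, in place
    r.move_pose(E+.17*tz,R); r.servo_line(E+.02*tz,feed=.2)
    ~~~~~~~~~~~^^^^^^^^^^^^
cell.IKError: the arm cannot take that pose within its joint ranges
```

```bash
sed -i 's/r.move_pose(E+.17\*tz,R)/d=next(d for d in (.17,.15,.13,.11,.1,.09) if r.inverse_kinematics(E+d*tz,R) is not None); print("d",d); r.move_pose(E+d*tz,R)/' h.py
python3 - <<'E'
from h import *
print(place(-1.5)); print(r.observe()["t"], r.observe()["grip_width"])
cv2.imwrite("pics/p1.png",r.read_camera("side")[100:300,80:380])
E
```

```text
d 0.13
down True tz -0.0009261445251413359 tx 0.00016827796164180575 F [1.9 0.3 5.2]
back True tz -0.00023738349188536182 tx 0.0029480335402644595 F [-1.  -0.1  5.9]
(array([ 0.93935012,  0.02536862, -0.34202014]), array([-0.02699672,  0.99963552,  0.        ]), array([0.34189548, 0.00923342, 0.93969262]), array([ 0.68365034, -0.13370146,  0.1236856 ]))
15.9333 0.011747400156215922
```

View pics/p1.png

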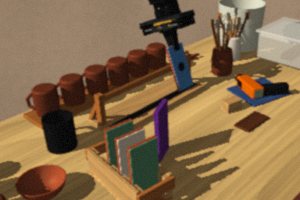

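```bash
python3 - <<'E'
from h import *
release(down(RY,20)[2]); print(r.observe()["t"])
pick("g2"); t=place(-.5); release(t[2]); print(r.observe()["t"])
cv2.imwrite("pics/p2.png",r.read_camera("side")[100:300,80:380])
E
```

```text
seat True [-7.98781504e-05 -3.47992617e-05  4.07481975e-05]
18.25
hit False
grip 0.011925940752744182 29.993691444396973 [0.46080096 0.29983049 0.11625037]
d 0.15
down True tz -0.0009538099539472318 tx 0.00019065874983906694 F [3.4 0.2 5.4]
back True tz -0.00023937411161639518 tx 0.0032375447361113604 F [-1.7 -0.3  5.2]
seat True [-1.13528651e-04 -5.15303873e-05  3.21794969e-05]
31.3583
```

View pics/p2.png

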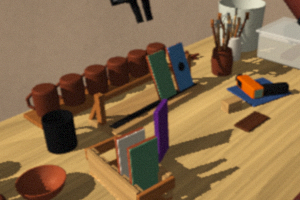

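```bash
python3 - <<'E'
from h import *
pick("w"); t=place(.5); release(t[2]); print(r.observe()["t"])
pick("g1"); t=place(1.5); release(t[2])
# look at the mat from above
c=r.calibration("top")
r.move_pose(np.array([.60,.03,.40]),grip_thick(0))
r.move_pose(np.array([.46,-.36,.32]),grip_thick(0)); print(r.observe()["t"])
c=r.calibration("wrist");cv2.imwrite("pics/mat.png",r.read_camera("wrist")); np.save("mat.npy",c,allow_pickle=True)
cv2.imwrite("pics/p3.png",r.read_camera("side")[100:300,80:380])
E
```

```text
hit False
grip 0.011591788509068734 29.994823336601257 [0.41650164 0.3057021  0.11624023]
d 0.15
down True tz -0.000968890162544471 tx 0.00019137531638544833 F [1.7 0.5 6.1]
back True tz -0.0001596807856878123 tx 0.003552245157802015 F [-0.8 -0.1  5.4]
seat True [-1.39849686e-04  8.62951820e-06  5.42161016e-05]
44.3
hit False
grip 0.011730848329737757 29.995376765727997 [0.37181189 0.31130124 0.11623757]
d 0.15
down True tz -0.0009509398092835127 tx 0.00016665081499295093 F [ 0.9 -0.7  6. ]
back True tz -8.169377728036039e-05 tx 0.0037698781200428385 F [-0.5 -0.5  5.5]
seat True [-1.46044922e-04 -9.91748109e-06  5.96236097e-05]
59.6083
```

View pics/p3.png

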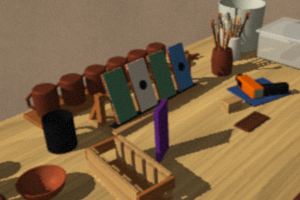

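View pics/mat.png

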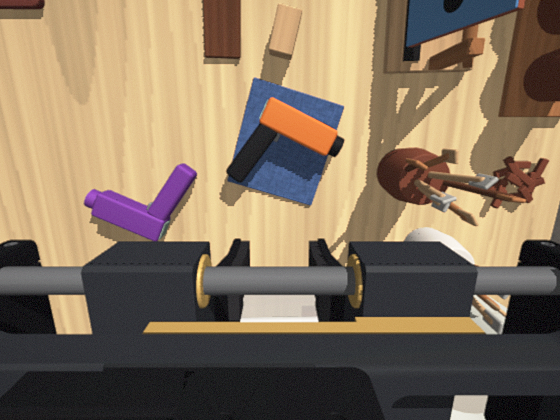

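```bash
cat >> h.py <<'E'
def thermo(name="mat"):
    c=np.load(name+".npy",allow_pickle=True).item(); im=cv2.imread(f"pics/{name}.png"); hsv=cv2.cvtColor(im,cv2.COLOR_BGR2HSV)
    m=cv2.inRange(hsv,(3,190,150),(20,255,255)); m[235:]=0
    n,lab,st,_=cv2.connectedComponentsWithStats(m); i=1+np.argmax(st[1:,4])
    v,u=np.nonzero(lab==i); W=np.array([onz(c,a,b,.044)[:2] for a,b in zip(u,v)])
    rc=cv2.minAreaRect((W*1000).astype(np.float32)); bx=cv2.boxPoints(rc)/1000
    e=[bx[1]-bx[0],bx[2]-bx[1]]; d=max(e,key=np.linalg.norm); d/=np.linalg.norm(d)
    if d[0]<0:d=-d
    ctr=np.array(rc[0])/1000; print("orange size",rc[1],"n",st[i,4])
    m=cv2.inRange(hsv,(100,110,40),(120,255,255)); m[235:]=0; m[:,380:]=0
    n,lab,st,_=cv2.connectedComponentsWithStats(m); 
    v,u=np.nonzero(lab==1+np.argmax(st[1:,4])); W=np.array([onz(c,a,b,.006)[:2] for a,b in zip(u,v)])
    mr=cv2.minAreaRect((W*1000).astype(np.float32)); print("mat",mr)
    return ctr,d,mr   # ctr is x=12.5 mm in the thermometer's frame
E
python3 - <<'E'
from h import *
ctr,d,mr=thermo(); print(ctr,d,np.degrees(np.arctan2(d[1],d[0])))
c=np.load("mat.npy",allow_pickle=True).item()
Q=np.array([onz(c,*p,.006) for p in [(257,78),(343,105),(310,206),(226,178)]]);print(Q.round(3),Q.mean(0))
print("lens",onz(c,340,147,.025))
E
```

```text
orange size (14.683589935302734, 47.12313461303711) n 71
mat ((459.11944580078125, -344.9616394042969), (95.34612274169922, 145.25572204589844), 72.77465057373047)
[ 0.51505005 -0.31328186] [ 0.9894264  -0.14503571] -8.339347
[[ 0.427 -0.21   0.006]
 [ 0.562 -0.249  0.006]
 [ 0.515 -0.414  0.006]
 [ 0.373 -0.366  0.006]] [ 0.46900632 -0.30985772  0.006     ]
lens [ 0.55692463 -0.31333905  0.025     ]
```

```bash
python3 - <<'E'
from h import *
hsv=cv2.cvtColor(cv2.imread("pics/mat.png"),cv2.COLOR_BGR2HSV)
for u,v in[(280,112),(300,125),(320,138),(270,107),(258,95),(300,180),(240,170),(340,147),(290,175)]: print(u,v,hsv[v,u])
E
sed -i 's/(3,190,150),(20,255,255)/(4,215,150),(16,255,255)/' h.py
python3 - <<'E'
from h import *
im=cv2.imread("pics/mat.png"); cv2.imwrite("pics/matz.png",cv2.resize(im[65:220,210:360],None,fx=3.8,fy=3.8,interpolation=cv2.INTER_CUBIC))
print(thermo())
E
```

```text
280 112 [ 12 184 239]
300 125 [ 12 184 237]
320 138 [ 11 186 236]
270 107 [ 12 182 239]
258 95 [109 120 142]
300 180 [110 117 140]
240 170 [156  34  38]
340 147 [135  32  32]
290 175 [108 123 135]Traceback (most recent call last):
  File "<stdin>", line 3, in <module>
  File "h.py", line 50, in thermo
    n,lab,st,_=cv2.connectedComponentsWithStats(m); i=1+np.argmax(st[1:,4])
                                                        ~~~~~~~~~^^^^^^^^^^
    return _wrapfunc(a, 'argmax', axis=axis, out=out, **kwds)
    return bound(*args, **kwds)
ValueError: attempt to get argmax of an empty sequence
```

View pics/matz.png

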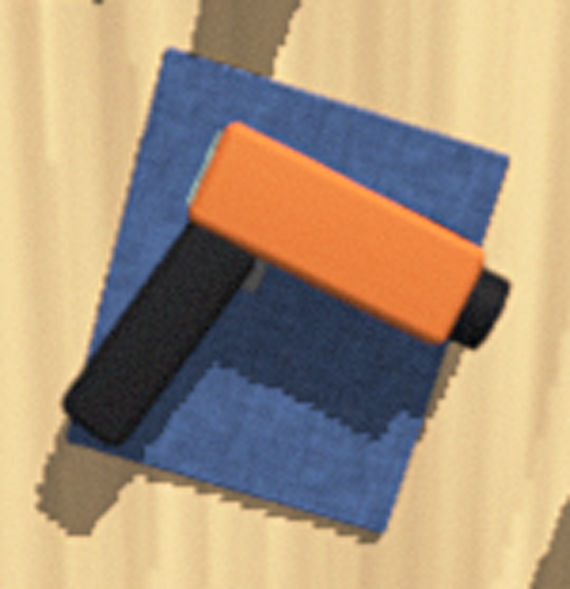

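```bash
sed -i 's/(4,215,150),(16,255,255)/(8,150,190),(16,255,255)/' h.py
python3 - <<'E'
from h import *
ctr,d,_=thermo(); print(ctr,d,np.degrees(np.arctan2(d[1],d[0])))
c=np.load("mat.npy",allow_pickle=True).item()
Q=np.array([onz(c,210+x/3.8,65+y/3.8,.006) for x,y in [(168,48),(508,155),(378,538),(69,442)]]);print(Q.round(4),Q.mean(0), [np.linalg.norm(Q[i]-Q[i-1]).round(3) for i in range(4)])
e=Q[1]-Q[0]+Q[2]-Q[3];print("mat yaw",np.degrees(np.arctan2(e[1],e[0])))
# thermometer grasp & reading IK; tool y = thermo y => tool x = ?
th=np.arctan2(d[1],d[0])
for f in(1,-1):
    R=grip_thick(th+np.pi/2,0,f); p=np.array([*(ctr+.012*d),.03]); print(f,R.round(2).tolist(),r.inverse_kinematics(p,R))
for k in(.5,-1.5):
  yy=np.array([-np.sin(RY),np.cos(RY),0]); tx,ty,tz=down(RY,20)
  dot=S+k*.088*yy-.012*tx+.075*tz
  for f in(1,-1):
    # line of sight tx ; tool z=-tz ; closing y=±ty
    R=np.c_[np.cross(f*ty,-tz),f*ty,-tz]
    p=dot-(.1+.085-.0245)*tx
    print(k,f,dot,r.inverse_kinematics(p,R))
E
```

```text
orange size (38.064720153808594, 111.6004409790039) n 2018
mat ((459.11944580078125, -344.9616394042969), (95.34612274169922, 145.25572204589844), 72.77465057373047)
[ 0.49031915 -0.28147556] [ 0.9016648  -0.43243557] -25.622227
[[ 0.4227 -0.21    0.006 ]
 [ 0.563  -0.2507  0.006 ]
 [ 0.5138 -0.4147  0.006 ]
 [ 0.3759 -0.3713  0.006 ]] [ 0.46884844 -0.31167867  0.006     ] [np.float64(0.168), np.float64(0.146), np.float64(0.171), np.float64(0.145)]
mat yaw -16.816970570424527
1 [[-0.9, 0.43, -0.0], [0.43, 0.9, -0.0], [0.0, 0.0, -1.0]] [ 0.34911465  0.33283547  0.11064958  1.83391166 -0.04353804  0.97717483
  1.60170556]
-1 [[0.9, -0.43, -0.0], [-0.43, -0.9, -0.0], [0.0, -0.0, -1.0]] [ 0.13803443  0.3451436   0.3631019   1.84483293 -0.14545293  0.97745845
 -1.45485331]
0.5 1 [0.6654821  0.04187205 0.09558119] [-0.01500271  0.3859146  -0.15150934  1.54213961  0.00962039  1.56362242
  1.43058851]
0.5 -1 [0.6654821  0.04187205 0.09558119] [-0.14512392  0.37925266  0.01704849  1.54977877 -0.04086701  1.56008661
 -1.66436511]
-1.5 1 [ 0.67023353 -0.13406381  0.09558119] [ 0.16152912  0.41370949 -0.03402028  1.50103272  0.06649744  1.5724264
  1.7142974 ]
-1.5 -1 [ 0.67023353 -0.13406381  0.09558119] [-0.01531921  0.41532783  0.2014836   1.51160829 -0.0093413   1.56423997
 -1.35871469]
```

```bash
cat >> h.py <<'E'
G=.022; H=.012
def dotpos(k):
    yy=np.array([-np.sin(RY),np.cos(RY),0]); tx,ty,tz=down(RY,20)
    return S+k*.088*yy-.012*tx+.075*tz,tx,ty,tz
def readpose(k,dist=.1):
    dot,tx,ty,tz=dotpos(k); return dot-(dist+.085-G)*tx-H*tz, np.c_[np.cross(ty,-tz),ty,-tz]
E
python3 - <<'E'
from h import *
ctr,d,_=thermo(); th=np.arctan2(d[1],d[0]); R=grip_thick(th+np.pi/2,0,1)
g=ctr+(G-.0125)*d; p=lambda z:np.array([*g,z])
r.command_gripper(.075); r.move_pose(p(.16),R); r.servo_line(p(.08),feed=.2)
print("hit",r.servo_line(p(.013),feed=.06,force_limit=8)); r.command_gripper(0); o=r.observe(); print(o["grip_width"],o["ee_pos"],o["t"])
r.servo_line(p(.05),feed=.05); r.servo_line(p(.24),feed=.2)
q,Rr=readpose(.5,.18); q2=q+[0,0,.08]
r.move_pose(q2,Rr); r.servo_line(q,feed=.15)
print(r.observe()["t"],r.observe()["grip_width"])
c=r.calibration("wrist");im=r.read_camera("wrist");print("dot proj",proj(c,dotpos(.5)[0]),proj(c,dotpos(-1.5)[0]));cv2.imwrite("pics/rd.png",im)
E
```

```text
orange size (38.064720153808594, 111.6004409790039) n 2018
mat ((459.11944580078125, -344.9616394042969), (95.34612274169922, 145.25572204589844), 72.77465057373047)
hit False
0.04145447088042524 [ 0.49888878 -0.28567591  0.01306009] 64.0667
67.975 0.04146024982266652
dot proj [279.59435097 519.02496365] [ 68.70950751 519.20115256]
```

View pics/rd.png

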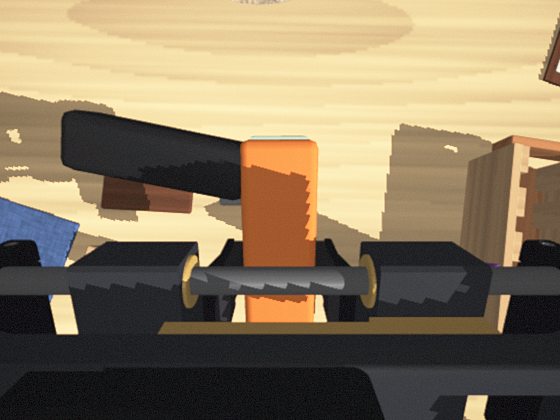

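```bash
python3 - <<'E'
from h import *
o=r.observe(); T=o["tcp_rot"]; P=o["ee_pos"]; _,tx,ty,tz=dotpos(.5)
c=r.calibration("wrist"); print("rear top proj",proj(c,P-(.045+G)*tx+(H+.019)*tz), "R err",np.abs(T-readpose(.5)[1]).max())
s=r.calibration("side"); im=r.read_camera("side"); t=r.calibration("top"); it=r.read_camera("top")
for k in(.5,-1.5): print(k,"side",proj(s,dotpos(k)[0]),"top",proj(t,dotpos(k)[0]))
cv2.imwrite("pics/s4.png",cv2.resize(im[140:240,170:300],None,fx=5,fy=5,interpolation=cv2.INTER_CUBIC))
E
```

```text
rear top proj [279.22425572 137.88263263] R err 0.0015450842309954749
0.5 side [222.5687867  184.39967326] top [265.93088485 143.47727291]
-1.5 side [260.67837751 166.15996628] top [325.05702089 143.06368157]
```

View pics/s4.png

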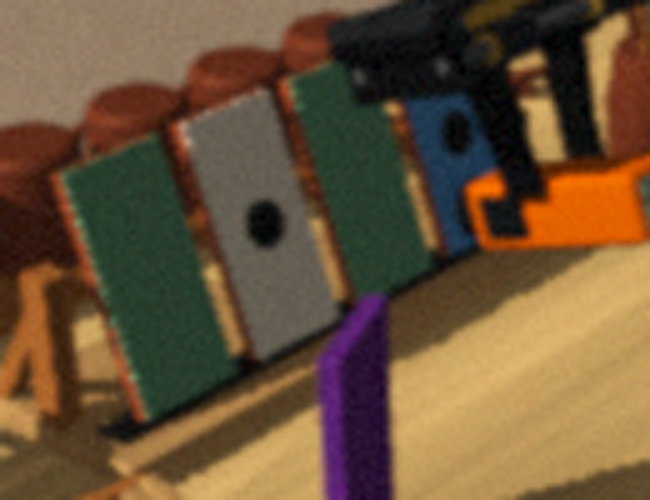

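```bash
python3 - <<'E'
from h import *
for k in(.5,-1.5):
    q,R=readpose(k,.18)
    if k<0: r.servo_line(q+[0,0,.04],R,feed=.12); r.servo_line(q,feed=.1)
    q1,_=readpose(k,.1); r.servo_line(q1,R,feed=.06); r.dwell(3.2)
    o=r.observe(); print(k,o["t"],o["ee_pos"]-q1,o["grip_width"])
    r.servo_line(q,feed=.1)
    if k>0: r.servo_line(q+[0,0,.04],feed=.1)
# back over the mat
M=np.array([.4688,-.3117]); th=np.radians(-17); d=np.array([np.cos(th),np.sin(th)]); n=np.array([-d[1],d[0]])
g=M+(G-.010)*d+.045*n; R=grip_thick(th+np.pi/2,0,1); p=lambda z:np.array([*g,z])
q=r.observe()["ee_pos"]; r.servo_line(q+[0,0,.08],feed=.15)
r.move_pose(p(.2),R); r.servo_line(p(.05),feed=.15)
print("hit",r.servo_line(p(.0115),feed=.02,force_limit=4),r.observe()["ee_pos"])
r.command_gripper(.075); r.servo_line(p(.2),feed=.15)
r.move_pose(np.array([.40,-.42,.36]),grip_thick(0)); r.dwell(.5); print(r.observe()["t"])
cv2.imwrite("pics/end.png",r.read_camera("top")[60:330,130:500])
c=r.calibration("wrist");cv2.imwrite("pics/fin.png",r.read_camera("wrist")); np.save("fin.npy",c,allow_pickle=True)
ctr,d,_=thermo("fin"); mid=ctr-.0025*d-.045*np.array([-d[1],d[0]]); print("mid-mat",mid-M,np.degrees(np.arctan2(d[1],d[0])))
s=r.read_camera("side");cv2.imwrite("pics/endc.png",np.vstack([cv2.imread("pics/end.png"),s[130:330,100:470]]))
E
```

```text
0.5 72.8083 [-2.97989198e-06  4.91535361e-06  1.30910620e-05] 0.04120708316543247
-1.5 81.1583 [ 1.10567893e-05 -3.77856680e-06  2.43578602e-07] 0.041637121220238056
hit True [ 0.49342662 -0.27215019  0.01299777]
89.9583
orange size (36.77539825439453, 110.2945556640625) n 1843
mat ((468.1608581542969, -310.99139404296875), (166.11651611328125, 146.3592987060547), 73.40176391601562)
mid-mat [0.00047244 0.00063423] -16.687445
```

View pics/endc.png

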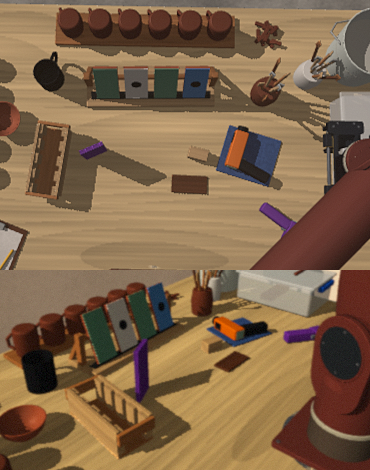

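All four tiles are leaning on the rack and the thermometer lies centred on the mat. Nothing else has moved, so I am handing the job in.

```bash
python3 -c "
from cell import r
print(r.close_job())"
```

```text
the job is handed in; nothing more can be done
None
```

The job is handed in after about 90 s: all four tiles lean on the rack at about 20°, the white dot and then the blue dot were each held for about 3 s at 10 cm, and the thermometer lies flat within 1 mm of the mat's centre; the hand-in call gave no verdict.

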